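Bring a compressor flywheel just past compression

ROBOT

A 6-joint arm with a two-finger parallel gripper is mounted at the origin on the work surface. World frame = base frame: x ahead of the robot, y to its left, z up, the work surface at z = 0. Lengths are in m, angles in rad, forces in N, time in s.
With the tool pointing down it reaches from about 0.275 to 0.75 m from the base axis. Payload 10.2 kg.
Tool frame: the origin (TCP) lies midway between the tips of the shut fingers; the grasp point (between the pads) lies 19 mm behind it (env.hold_point_z is the distance from the TCP to the grasp point, in m); z points along the fingers, y is the line along which they close (so a half turn about z gives the same grasp; the last joint's range is limited). The gripper opens to 85 mm and grips with 20 to 120 N. Pads are 22 mm wide; open, the fingers measure 114 mm over their backs; the gripper's body (76 mm by 85 mm) begins 54 mm behind the grasp point. The pads swing forward as they close: fully open they stand 13 mm farther back than shut.
Start: joints at [-1.559, 0.313, 1.498, -0, 1.331, -0.223], TCP at [0.122, -0.511, 0.231] pointing down, gripper open.
Joint ranges: [-2.94, 2.94], [-0.97, 2.17], [0.19, 2.56], [-1.23, 4.37], [0.02, 3.11], [-2.88, 2.88]. Speed limits (rad/s): [2.39, 2.39, 3.01, 3.14, 3.14, 3.14].

INTERFACE

Orientations are given as a unit quaternion [x, y, z, w].
In Python, from bench import env, kinematics, monitor, eyes, job gives the robot as it stands. The module is installed in compiled form; this text tells all that it offers. Calls block until the motion is done:
- env.reach(position, orientation): joint-space move of the TCP to a pose.
- env.movel(position, velocity=0.15, frame=None, guard=None): straight line of the TCP; frame=None keeps the orientation; velocity is the mean speed in m/s. With guard (N) it stops when the force on the tool has changed by that much, and returns True; else False.
- env.set_joints(angles): joint-space move.
- env.release() and env.close_gripper(effort=None): open the fingers fully, or close them until they stop; effort is the grip in N (None keeps the last).
- env.hold(seconds).
- kinematics.ik(position, orientation): joint angles nearest the present ones, or None.
- monitor.sense(): the state.
- eyes.grab_frame(name): name is "scene" or "top"; returns a dict with "frame" (400x640x3 uint8, red, green, blue), "mtx" (3x3 intrinsics, pixels), "k1" (the pictures are not rectified: a ray, as slopes to the right and down, at radius r is drawn at 1 + k1 r^2 times it, then the intrinsics apply), "view" (4x4, takes a point from world to camera coordinates). Camera axes: x right, y down, z forward; pixel columns grow to the right and rows downward; lengths in m; the calibration is good to about 2 mm. A picture is of the moment at which its call begins. There is no depth.
A pose or a line that the arm cannot do raises env.MotionError and nothing moves.
- job.hand_in(): hands the job in; it is judged then, once.
The state is a dict: "clock": time; "joints": joint angles; "qvel": joint speeds; "joint_efforts": joint torques, N m; "position": TCP position; "ee_rot": TCP orientation; "contact_force": force on the tool from outside, world axes, zero at the start; "ft_torque": the same for the moment, N m; "finger_gap": opening from 0.0 (shut) to 1.0 (fully open); "gripper_force": force on a finger pad.
Only numpy, scipy, OpenCV 4.12 (cv2) and the standard library are available. Lean on these libraries where they do the work, as an engineer would, in place of code of your own. Each camera call takes 0.05 s, during which the arm holds its last target. There are 200 camera calls.

TASK

A paint-shop compressor's pump head lies on its back on the bench with its flywheel uppermost. By its black revolving crank handle, slowly turn the flywheel clockwise (seen from above) until you feel the compression resistance build up and reach its peak, and stop just past that peak, within about 35 degrees, while the resistance is dropping away. Let go and leave the wheel standing there, without carrying it far over the top and without disturbing the wrench, tape or tin.

Things in the scene. Friction and masses are not known exactly. Their poses are not given: they have to be found in the camera images.
- hub (a point): Centre of the top of the flywheel's hub, on its vertical shaft axis, 143 mm above the bench; the shaft end stands 8 mm higher. The flywheel is a level dark steel disc 208 mm across, its rim 2 mm below this point. Turns with the wheel: x points to the crank handle, z up. The pump is bolted down. Where compression lies relative to handle or pump differs every time and cannot be seen.
- handle_grip (a point): Centre (half-way up) of the crank handle: an upright black sleeve, 24 mm across and 60 mm tall, spinning freely on a pin on the flywheel 75 mm from the shaft axis. This point is 38 mm above hub; the sleeve reaches 30 mm up and down from it, with nothing else as high on the wheel. Gripped, it can be carried round the axis with the hand's direction unchanged.
- pump: Grey pump crankcase under the flywheel, bolted down, with a finned barrel and head reaching 195 mm along its x axis, all lower than the wheel; origin on the shaft axis at bench level. Its drag alone holds the wheel wherever it is let go. At the start the resistance peak lies 0.9 to 4.05 rad of clockwise turning ahead.
- timing (a joint): Invisible internal slide, 0.005 mm per rad, 0 at top of stroke (m); for judging only, lost in sensor noise. Clockwise push at the handle while it moves: drag about 5.5 N, rising over 40 degrees to a peak of about 10 N (33 degrees before the top), 5.5 N at the top, about 1 N 33 degrees beyond. Halted, the push relaxes by a few N (drag is friction) but still shows the rise and fall.
- wrench_grip (a point): Bystander: handle of a steel wrench, 190 mm long, lying on the bench. Leave it alone.
- tape: Bystander: roll of pale masking tape lying flat, 100 mm across, 25 mm high; origin at the centre of its underside. Leave it alone.
- tin: Bystander: plain metal tin, 80 mm across, 120 mm tall; origin at the centre of its underside. Leave it alone.

How it is judged:
On the way:
1. the flywheel has been turned clockwise up on to compression (value of joint timing above -5e-06 m), for 0.1 s.
At the end, for the whole second after the job is handed in: The flywheel stands still, released, between 1 and 39 degrees clockwise past the resistance peak (timing slide between -0.00000275 and +0.0000005 m) (value of joint timing between -2.75e-06 and 5e-07 m and velocity of joint timing between -5e-07 and 5e-07 m/s); the robot touches nothing.
It fails at once if the flywheel is carried far over the top (more than 70 degrees past the peak) (value of joint timing above 3.25e-06 m).
It fails at once if the flywheel is turned back anticlockwise (value of joint timing below -2.475e-05 m).
It fails at once if the flywheel is spun fast (over 2.5 rad/s) rather than turned slowly (velocity of joint timing above 1.25e-05 m/s).
It fails at once if the wrench, tape or tin is disturbed (over 20 mm), or the tin tipped (distance of any of wrench_grip, tape, tin from where it was at the start of the episode above 0.02 m or angle between tin's own z axis and vertical above 0.3 rad).
It also fails if it takes over 72 s, if anything falls off the work surface, if the arm or the gripper's body presses on something with over 40 N, if the wrist force passes 120 N, or if a joint passes its speed limit or range.

## Working session

There is one attempt and no reset: what is moved stays moved. The work goes in short steps, each a Python script; the robot and the scene stay as the last script left them, time stands still between calls to the robot, and variables do not carry over. Pictures are saved under pics/ and viewed, at most 10 in all, crops included, and the job is handed in when it is done.

```bash
mkdir -p pics; ls; python3 - <<'E'
from bench import env,monitor,eyes
import cv2,numpy as np
for n in("top","scene"):
    f=eyes.grab_frame(n); cv2.imwrite(f"pics/{n}0.png",f["frame"][:,:,::-1]); V=f["view"]
    print(n,np.round(f["mtx"],1).tolist(),f["k1"],np.round(V,3).tolist())
s=monitor.sense();print(s["clock"],s["contact_force"],s["ee_rot"],env.hold_point_z)
E
```

```text
pics
top [[378.6, 0.0, 317.4], [0.0, 378.6, 203.0], [0.0, 0.0, 1.0]] 4.406275987992316e-05 [[-0.007, -1.0, 0.015, -0.021], [-0.996, 0.006, -0.091, 0.575], [0.091, -0.016, -0.996, 1.106], [0.0, 0.0, 0.0, 1.0]]
scene [[435.3, 0.0, 320.9], [0.0, 435.3, 204.4], [0.0, 0.0, 1.0]] -0.0042947117867955615 [[0.016, 1.0, -0.007, 0.003], [0.568, -0.015, -0.823, -0.203], [-0.823, 0.009, -0.568, 1.603], [0.0, 0.0, 0.0, 1.0]]
0.1 [-0.5780438  -0.32901727  0.10052158] [ 9.93118455e-01  1.17112820e-01  6.46448088e-05 -5.63636248e-04] 0.0187
```

View pics/top0.png

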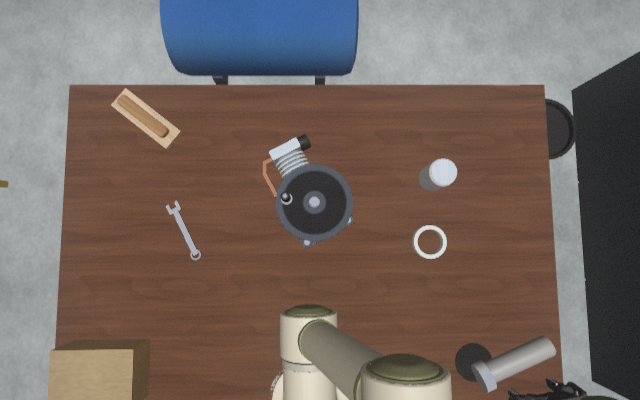

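View pics/scene0.png

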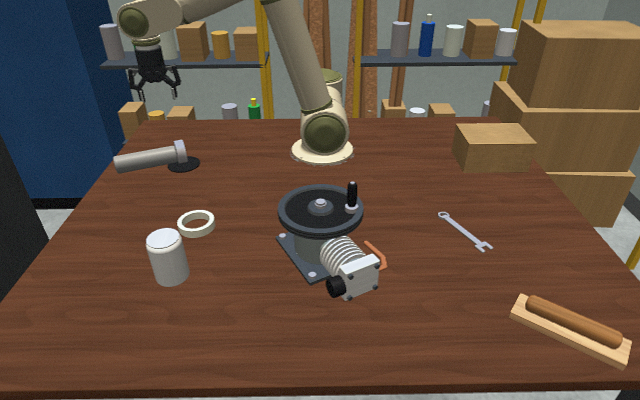

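The top view shows the flywheel hub near (314,202) and the handle near (286,198). In the scene view the hub is near (320,202) and the handle spans (352,182) to (352,208). The tin, tape and wrench are all well clear of the wheel.

```bash
cat > h.py <<'E'
from bench import env,kinematics,monitor,eyes,job
import cv2,numpy as np
def ray(f,uv):
    d=np.array([f["k1"],0,0,0,0.])
    p=cv2.undistortPoints(np.array([[uv]],float),np.array(f["mtx"]),d)[0,0]
    V=np.array(f["view"]);R=V[:3,:3];return -R.T@V[:3,3],R.T@np.array([*p,1])
def at(f,uv,z):
    c,d=ray(f,uv);return (c+d*(z-c[2])/d[2])
E
python3 - <<'E'
from h import *
t=eyes.grab_frame("top");s=eyes.grab_frame("scene")
a=cv2.resize(t["frame"][150:250,264:364],None,fx=4,fy=4,interpolation=2)
b=cv2.resize(s["frame"][165:265,270:370],None,fx=4,fy=4,interpolation=2)
cv2.imwrite("pics/z.png",np.hstack([a,b])[:,:,::-1])
print("hub",at(t,(314.5,202),.151),at(s,(320,200.5),.151))
print("handle",at(t,(286,198),.155),at(s,(352,195),.181),at(s,(352,182),.211))
g=cv2.cvtColor(t["frame"],cv2.COLOR_RGB2HSV)
E
```

```text
hub [ 0.56592402 -0.01466549  0.151     ] [ 0.55923056 -0.01326351  0.151     ]
handle [0.57663689 0.06085079 0.155     ] [0.58248167 0.06173434 0.181     ] [0.57308619 0.0614237  0.211     ]
```

View pics/z.png

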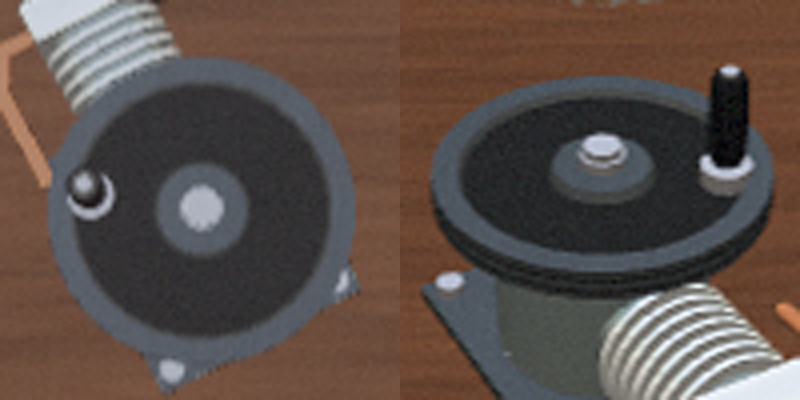

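The crops put the hub shaft end near (314.5,201.8) in the top view and the handle collar near (286.5,198.7). The two views agree on the hub to about 5 mm, and the handle is about 75 mm from it. I'll approach and grip now.

```bash
cat >> h.py <<'E'
from scipy.spatial.transform import Rotation as Rot
def down(yaw): return (Rot.from_euler('z',yaw)*Rot.from_euler('x',np.pi)).as_quat()
E
python3 - <<'E'
from h import *
t=eyes.grab_frame("top");s=eyes.grab_frame("scene")
H=(at(t,(314.5,201.8),.151)+at(s,(320.5,201.3),.151))/2
P=(at(t,(286.5,198.7),.147)+at(t,(286,195.5),.211)+at(s,(352.5,183),.211))/3
print(H,P,at(t,(286,195.5),.211),np.linalg.norm((P-H)[:2]))
a=np.arctan2(*(P-H)[1::-1]); print("ang",np.degrees(a))
P=H+.075*np.array([np.cos(a),np.sin(a),0])
# tool y along the tangent (yaw: tool y = world angle yaw-90)
best=None
for y in (a,a+np.pi):
    q=kinematics.ik([P[0],P[1],.28],down(y)); print(y,None if q is None else np.round(q,2))
    if q is not None and (best is None or abs(q[5])<abs(best[1])): best=(y,q[5])
R=down(best[0])
for k in range(0,280,30):
    b=a-np.radians(k); q=kinematics.ik([H[0]+.075*np.cos(b),H[1]+.075*np.sin(b),.171],R); assert q is not None,k
p=monitor.sense()["position"]; env.movel([p[0],p[1],.33])
env.reach([P[0],P[1],.30],R)
env.movel([P[0],P[1],.23]); env.hold(.3)
f=[]
for i in range(10): f.append(monitor.sense()["contact_force"]); env.hold(.02)
print("bias",np.mean(f,0),np.std(f,0))
print("guard",env.movel([P[0],P[1],.171],velocity=.08,guard=8))
np.savez("st.npz",H=H,a=a,R=R,bias=np.mean(f,0))
s=monitor.sense();print(s["clock"],s["position"],s["contact_force"])
for n in("top","scene"):
    g=eyes.grab_frame(n)["frame"][130:260,230:400]; cv2.imwrite(f"pics/g{n}.png",cv2.resize(g,None,fx=3,fy=3)[:,:,::-1])
E
```

```text
[ 0.56458775 -0.01338557  0.151     ] [0.5767128  0.05979239 0.18966667] [0.57702954 0.05706908 0.211     ] 0.07417567988214212
ang 80.59198188019542
1.4065954345170202 [-0.1   0.41  1.24 -0.    1.5   0.07]
4.548188088106813 None
bias [-0.11169496  0.17863905 -0.11304846] [0.45869226 0.41015429 0.51965393]
guard False
5.6583 [0.5771229 0.0606069 0.1715371] [-0.84054079  0.49492199 -0.15328327]
```

View pics/gscene.png

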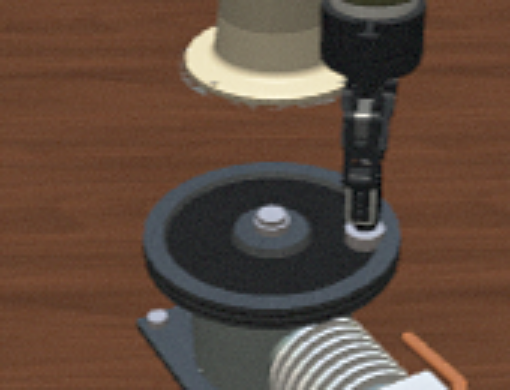

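The crop shows the fingers straddling the handle right above its collar at (364,235). Next I'll grip it and turn the first 40°, which is safely before the peak.

```bash
cat >> h.py <<'E'
S=dict(np.load("st.npz"))
def measure(c,n=8):
    P,F=[],[]
    for i in range(n):
        s=monitor.sense();P.append(s["position"]);F.append(s["contact_force"]);env.hold(.02)
    p=np.mean(P,0)-c;f=np.mean(F,0)-S["bias"];b=np.arctan2(p[1],p[0])
    tang=np.array([np.sin(b),-np.cos(b)])   # clockwise
    return b,np.hypot(p[0],p[1]),-f[:2]@tang,f[:2]@[np.cos(b),np.sin(b)],f[2],s
def step(c,b,r,v=.03):
    env.movel([c[0]+r*np.cos(b),c[1]+r*np.sin(b),S["z"]],velocity=v)
E
python3 - <<'E'
from h import *
env.close_gripper(60); env.hold(.2)
H=S["H"];s=monitor.sense();print(s["finger_gap"],s["gripper_force"],s["position"])
S["z"]=s["position"][2]
b,r,*m=measure(H);print(np.degrees(b),r,np.round(m[:3],2))
log=[]
b0=b
for k in range(1,8):
    step(H,b0-np.radians(6*k),.075)
    b,r,T,N,Z,s=measure(H); log.append([np.degrees(b0-b),T]);print(round(np.degrees(b0-b),1),round(r,4),np.round([T,N,Z],2),s["position"][:2].round(4))
S["b0"]=b0;S["k"]=7;S["log"]=log;np.savez("st.npz",**S);print(s["clock"])
E
```

```text
0.2683076807103059 58.597673177719116 [0.57690555 0.0606462  0.17114573]
80.54876584154447 0.0750406153433539 [0.17 0.27 2.26]
6.0 0.0752 [1.93 2.67 3.32] [0.5846 0.0591]
12.0 0.0754 [1.48 4.86 3.09] [0.5922 0.0568]
18.0 0.0756 [2.12 5.84 2.74] [0.5995 0.0537]
24.0 0.0758 [1.67 7.04 2.56] [0.6064 0.0499]
30.1 0.076 [1.9  7.89 2.66] [0.6129 0.0453]
36.1 0.0762 [1.85 8.67 2.06] [0.619 0.04 ]
42.1 0.0764 [1.79 9.66 1.55] [0.6244 0.0341]
10.4667
```

The grip is good: the gap is 0.27, which matches a 24 mm sleeve, and the idle level is steady at about 1.8 N. The growing radial force means my centre is about 2 mm off, so I'll refit it and go on until the force rises and falls.

```bash
cat > go.py <<'E'
from h import *
import sys
c=S["H"].copy(); c[:2]+=[.002,-.0004]
if "c" in S: c=S["c"]
log=S["log"].tolist();k=int(S["k"]);b0=float(S["b0"]);peak=max(l[1] for l in log)
base=np.mean([l[1] for l in log[:6]])
while 6*k<275:
    k+=1; step(c,b0-np.radians(6*k),.075)
    b,r,T,N,Z,s=measure(c); d=np.degrees((b0-b)%(2*np.pi)); log.append([d,T]); print(round(d,1),round(r*1e3,1),np.round([T,N,Z],2))
    peak=max(peak,T)
    if abs(N)>15: print("radial");break
    if peak>base+2.2 and T<peak-1.2: print("drop");break
S.update(k=k,log=log,c=c);np.savez("st.npz",**S);print(s["clock"],s["position"])
E
python3 go.py
```

```text
48.2 75.4 [1.36 5.16 2.04]
54.2 75.4 [1.68 5.02 1.74]
60.2 75.5 [1.64 4.76 1.85]
66.2 75.5 [1.66 5.44 2.24]
72.3 75.5 [2.07 4.85 1.95]
78.3 75.5 [1.9  4.7  1.53]
84.3 75.5 [2.13 5.12 1.84]
90.3 75.5 [1.87 4.85 1.65]
96.3 75.5 [1.67 5.08 1.6 ]
102.3 75.5 [1.67 4.78 1.48]
108.3 75.5 [1.43 5.1  1.97]
114.2 75.4 [1.16 4.79 2.26]
120.2 75.4 [1.24 4.85 2.51]
126.2 75.4 [1.39 4.7  2.3 ]
132.1 75.3 [1.96 4.84 2.81]
138.1 75.3 [2.4  4.73 2.71]
144.0 75.2 [2.59 4.27 2.33]
150.0 75.2 [3.66 3.82 2.11]
155.9 75.1 [4.17 3.64 2.32]
161.8 75.1 [5.01 2.81 1.99]
167.8 75.0 [5.85 2.12 1.65]
173.7 75.0 [5.98 1.76 1.84]
179.8 74.9 [6.48 1.07 1.17]
185.8 74.9 [5.85 0.   1.26]
191.9 74.9 [ 5.56 -0.33  1.63]
198.0 74.8 [ 4.75 -1.7   1.45]
drop
24.6083 [ 0.53208418 -0.08021267  0.17114124]
```

The force rose from about 1.5 N at 132° to a peak of about 6.3 N near 178°, and now reads 4.75 N at 198°. That is about 20° past the peak, mid-window, so I'll let go here.

```bash
python3 - <<'E'
from h import *
env.release(); env.hold(.2)
s=monitor.sense();p=s["position"];print(s["finger_gap"],p,s["contact_force"])
env.movel([p[0],p[1],.33],velocity=.12)
env.reach([.35,-.3,.33],S["R"]); env.hold(.5)
t=eyes.grab_frame("top");s=eyes.grab_frame("scene");print(monitor.sense()["clock"])
a=cv2.resize(t["frame"][150:250,264:364],None,fx=4,fy=4,interpolation=2)
b=cv2.resize(s["frame"][165:265,270:370],None,fx=4,fy=4,interpolation=2)
cv2.imwrite("pics/end.png",np.hstack([a,b])[:,:,::-1])
E
```

```text
0.9999334277668317 [ 0.53200103 -0.08034541  0.17114415] [ 0.14023713 -0.312019   -0.22442881]
28.6333
```

View pics/end.png

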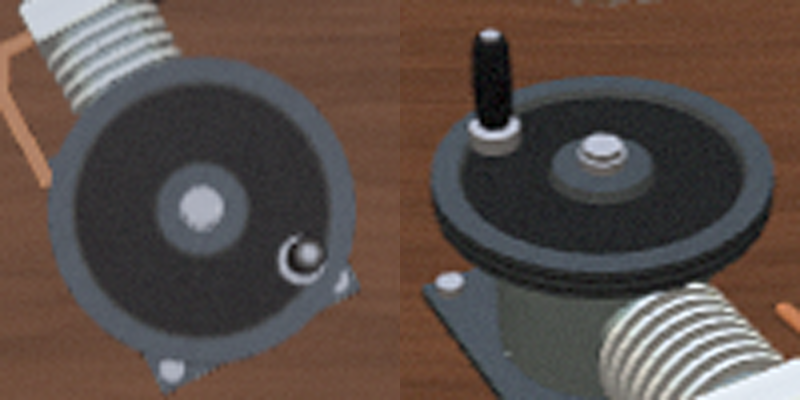

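The wheel stands free with its handle collar at (300,260) in the crop. That is an angle of about -118°, as left, and the arm is clear.

```bash
python3 -c "
from bench import job
print(job.hand_in())"
```

```text
the job is handed in; nothing more can be done
None
```

I turned the flywheel clockwise by its handle to about 20° past the measured resistance peak, let go and left it standing there with the arm clear; the job is handed in, with no verdict returned.

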